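# Set out the seasoning station on its colour-coded mats

### The arm

A 6-joint arm with a two-finger parallel gripper is mounted at the origin on the work surface. World frame = base frame: x ahead of the robot, y to its left, z up, the work surface at z = 0. Lengths are in m, angles in rad, forces in N, time in s.
With the tool pointing down it reaches from about 0.3 to 0.775 m from the base axis. Payload 14.6 kg.
Tool frame: the origin (TCP) lies on the mounting face of the last link; the fingertips stand 173 mm ahead of it and the grasp point (between the pads) lies 155 mm ahead of it; z points along the fingers, y is the line along which they close (so a half turn about z gives the same grasp; the last joint's range is limited). The gripper opens to 85 mm and grips with 20 to 120 N. Pads are 22 mm wide; open, the fingers measure 114 mm over their backs; the gripper's body (76 mm by 85 mm) begins 54 mm behind the grasp point. The pads swing forward as they close: fully open they stand 13 mm farther back than shut.
Start: joints at [-1.389, 0.3, 1.521, -0, 1.321, -0.067], TCP at [0.135, -0.533, 0.405] pointing down, gripper open.
Joint ranges: [-3.03, 3.03], [-0.79, 2.21], [0.23, 2.52], [-1.04, 4.18], [0, 3.07], [-2.55, 2.55]. Speed limits (rad/s): [2.22, 2.22, 2.57, 3.14, 3.14, 3.14].

### API

Orientations are given as a unit quaternion [x, y, z, w].
In Python, from bench import r gives the robot as it stands.
- The arm moves only by the tool move_arm, never from a script. Its argument "series" is a list of rows, each a list of 3 entries, a list of its own where there are three numbers: the opening, from 0 (shut) to 1 (fully open), then the shift along the tool's x, y, z in cm, then the turn about the tool's z in rad. In form: [[claw, [x, y, z], yaw], ...]. A call has 1 to 8 rows; each row shifts and turns the commanded pose from where the row before left it, along the tool's axes as they then stand; what a row does not reach is not made up. A row lasts 1/12 s, in which the tool goes at most 41.7 mm and 7.16 degrees, less where a joint would pass 70% of its speed; a pose out of reach is approached as far as the arm can. A call is refused whole if a number of a shift passes 4.17 or a number of a turn 0.125, either way. A call with a gripper value outside its range is refused whole. The fingers move at their own pace and stop on an object; the grip force is fixed at half the most. Time passes only in rows, so rows that do not move let the fingers close. It gives the time, the measured TCP pose, the force, the opening and the grip force at its end, in the units of the state.
- r.state(): the state, without advancing time (a new reading comes with each control period).
- r.grab_frame(name): name is "side" or "top"; returns a dict with "image" (384x512x3 uint8, red, green, blue), "range_z" (384x512 float32, m along the optical axis (not along the pixel's ray), 0 where there is no reading), "K" (3x3 intrinsics, pixels), "k1" (the pictures are not rectified: a ray, as slopes to the right and down, at radius r is drawn at 1 + k1 r^2 times it, then the intrinsics apply), "T" (4x4, takes a point from camera to world coordinates). Camera axes: x right, y down, z forward; pixel columns grow to the right and rows downward; lengths in m; the calibration is good to about 2 mm. A picture is of the moment at which its call begins.
- r.sign_off(): hands the job in; it is judged then, once.
Trained networks look in a picture, given as the dict that the camera call returned (one of the last four; its "shot" number tells which), for a name from the list of things; names that differ only in an ending like _2 or _b are one class to them, and where a whole thing is asked for, a point or a joint stands for the part that bears it (a point fixed in the world has none). Each returns a list of dicts, best first, with "conf" (0 to 1); they miss things now and then, are a little off and sometimes report something else, mostly with a low value. They report only what shows in the picture. A call takes as long as a camera call. They do not tell look-alikes from the thing itself.
- r.outline_of(picture, target): "mask" (384x512 bool, what is visible of it) and "extent" ([left, top, right, bottom] in pixels, round what is visible of it).
The state is a dict: "clock": time; "joint_pos": joint angles; "joint_vel": joint speeds; "joint_efforts": joint torques, N m; "tcp_pos": TCP position; "ee_rot": TCP orientation; "contact_force": force on the tool from outside, world axes, zero at the start; "wrist_torque": the same for the moment, N m; "grip_width": finger opening in m; "finger_force": force on a finger pad.
Only numpy, scipy, OpenCV 4.12 (cv2) and the standard library are available. Lean on these libraries where they do the work, as an engineer would, in place of code of your own. Each camera call takes 0.05 s, during which the arm holds its last target. There are 200 camera calls.

### The job

Set up the seasoning station: stand the red squeeze bottle, the blue-lidded shaker, the green-lidded tub and the yellow jug each upright in the middle of the mat of its own colour, with the jug turned so that its spout points out over the tab of the yellow mat. Leave the little glass standing where it is.

Things in the scene. Friction and masses are not known exactly. Their poses are not given: they have to be found in the camera images.
- bottle_centre (a point): Small red squeeze bottle with a white pointed nozzle, standing upright, loose, 0.1 to 0.25 kg. Round body 52 mm in diameter from the foot to 52 mm up, then a shoulder; the nozzle ends 84 mm above the foot. This point is on its axis, 42 mm above the foot; z is up.
- shaker_centre (a point): Round seasoning shaker with an aluminium body (54 mm in diameter) and a blue lid (50 mm in diameter, the top 20 mm), 80 mm tall, standing upright, loose, 0.12 to 0.26 kg. This point is on its axis, 40 mm above the foot; z is up.
- tub_centre (a point): Square white plastic tub, 54 x 54 mm, with a green lid (50 x 50 mm, the top 14 mm), 70 mm tall, standing upright, loose, 0.15 to 0.31 kg. This point is at its centre, 35 mm above the foot; x and y are square to its sides, z is up.
- jug_centre (a point): Small yellow open jug, round body 58 mm in diameter (wall 3 mm), 70 mm tall, standing upright, loose, 0.15 to 0.31 kg. A spout sticks out of the rim along its +x to 47 mm from the axis and a loop handle along its -x to 60 mm from the axis; its two y sides are free to grasp across the body. This point is on the body's axis, 35 mm above the foot; z is up.
- jug_spout (a point): The tip of the yellow jug's spout: 45 mm along the jug's +x from its axis, 67 mm above its foot.
- red_mat: Round red mat, 80 mm in diameter, 3 mm thick, fixed on the table; the place of the red bottle. Origin: centre of its underside, on the table.
- blue_mat: Round blue mat, 80 mm in diameter, 3 mm thick, fixed on the table; the place of the blue-lidded shaker. Origin: centre of its underside, on the table.
- green_mat: Square green mat, 78 x 78 mm, 3 mm thick, fixed on the table; the place of the green-lidded tub, at any turn of the tub. Origin: centre of its underside, on the table.
- yellow_mat: Round yellow mat, 80 mm in diameter, 3 mm thick, fixed on the table, with a tab 26 mm wide that sticks out along its +x to 70 mm from the centre; the place of the yellow jug, the jug's spout over the tab. Origin: centre of the round part's underside, on the table.
- glass_centre (a point): Small clear shot glass, 42 mm in diameter and 48 mm tall, standing loose among the things; not to be moved. This point is on its axis, 24 mm above the foot.
Not all that is in view belongs to the job. Of the things that look like the part that bears jug_centre, the larger one is meant.

How it is judged:
By the outcome, as a careful person would: the job done as asked, in the order asked, and still so for the second after the job is handed in, with the robot touching nothing.
It also fails if it takes over 106 s, if anything falls off the work surface, if the arm or the gripper's body presses on something with over 40 N, if the wrist force passes 120 N, or if a joint passes its speed limit or range.

## Working session

There is one attempt and no reset: what is moved stays moved. The work goes in short steps, Python scripts to look and compute and a tool call to move; the robot and the scene stay as the last step left them, time stands still between calls to the robot, and variables do not carry over. Pictures are saved under pics/ and viewed, at most 14 in all, crops included, and the job is handed in when it is done.

Besides the shell and the picture viewer there is one more tool, called after "Call:" by a JSON object that holds its "fn" and its "kwargs". move_arm: Moves the arm, as the interface text tells. Its arguments: {"type":"object","properties":{"series":{"type":"array"}},"required":["series"]}

```bash
mkdir -p pics; ls
python3 - <<'E'
from bench import r
import cv2,numpy as np
for n in("top","side"):
    f=r.grab_frame(n); cv2.imwrite(f"pics/{n}1.png",cv2.cvtColor(f["image"],cv2.COLOR_RGB2BGR)); print(n,np.round(f["T"],3).tolist(),f["K"].tolist(),f["k1"])
    for t in "bottle_centre shaker_centre tub_centre jug_centre red_mat blue_mat green_mat yellow_mat glass_centre".split():
        print(t,[(round(o["conf"],2),[int(v) for v in o["extent"]]) for o in r.outline_of(f,t)][:4])
s=r.state();print(s["clock"],s["tcp_pos"],s["ee_rot"])
E
```

```text
pics
top [[-0.04, -0.973, 0.225, 0.302], [-0.999, 0.04, -0.005, 0.077], [-0.004, -0.225, -0.974, 1.133], [0.0, 0.0, 0.0, 1.0]] [[449.5462196120653, 0.0, 253.12732789673564], [0.0, 449.5462196120653, 190.57262873500744], [0.0, 0.0, 1.0]] -0.14585186873967027
bottle_centre [(0.69, [328, 218, 348, 242])]
shaker_centre [(0.56, [393, 208, 423, 232])]
tub_centre [(0.85, [210, 228, 237, 256]), (0.28, [144, 229, 186, 252])]
jug_centre [(0.66, [142, 231, 184, 253])]
red_mat [(0.63, [154, 156, 185, 186]), (0.34, [144, 228, 186, 256])]
blue_mat [(0.92, [226, 153, 256, 184])]
green_mat [(0.73, [294, 150, 331, 185]), (0.68, [228, 153, 260, 183])]
yellow_mat [(0.94, [349, 150, 391, 182])]
glass_centre [(0.64, [141, 225, 187, 255])]
side [[-0.738, -0.477, 0.477, -0.077], [-0.674, 0.501, -0.542, 0.752], [0.02, -0.722, -0.692, 0.948], [0.0, 0.0, 0.0, 1.0]] [[464.5134158728834, 0.0, 265.6943204903879], [0.0, 464.5134158728834, 184.39481798823016], [0.0, 0.0, 1.0]] -0.0826541805904697
bottle_centre [(0.63, [319, 158, 338, 183])]
shaker_centre [(0.95, [350, 128, 370, 156])]
tub_centre [(0.59, [253, 211, 284, 248])]
jug_centre [(0.97, [167, 273, 199, 302]), (0.93, [209, 242, 249, 277]), (0.41, [285, 183, 301, 206])]
red_mat [(0.76, [168, 213, 200, 238])]
blue_mat [(0.76, [220, 181, 246, 204])]
green_mat [(0.67, [262, 153, 292, 171]), (0.23, [290, 185, 298, 206])]
yellow_mat [(0.93, [292, 131, 323, 142])]
glass_centre [(0.57, [286, 187, 303, 207])]
1.0 [ 0.13542759 -0.53305808  0.4046656 ] [ 9.92273332e-01  1.24071087e-01 -2.64601109e-06 -1.21993554e-05]
```

View pics/top1.png

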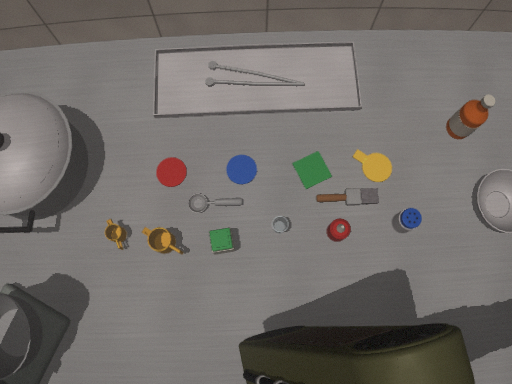

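View pics/side1.png

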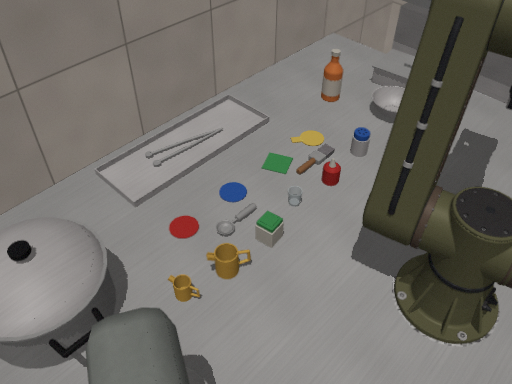

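The top picture shows the large jug at (160,240) and a small look-alike at (115,233). It also shows the red bottle at (339,229), with the orange sauce bottle at (468,118) as its look-alike, the shaker at (410,219), the tub at (221,240) and the glass at (280,224). The mats are red (171,172), blue (241,169), green (312,170) and yellow (377,167) with its tab at (358,156). By the description I choose the larger jug and the small red bottle.

```bash
cat > h.py <<'E'
import numpy as np,cv2
from bench import r
def cloud(f):
    h,w=f["range_z"].shape; u,v=np.meshgrid(np.arange(w),np.arange(h))
    n=cv2.undistortPoints(np.stack([u,v],-1).reshape(-1,1,2).astype(float),f["K"],np.array([f["k1"],0,0,0,0.])).reshape(h,w,2)
    d=np.concatenate([n,np.ones((h,w,1))],2)
    D=d@f["T"][:3,:3].T            # ray directions in world
    o=f["T"][:3,3]
    return o+D*f["range_z"][...,None],D,o
def atz(D,o,m,z):                  # masked pixels on plane z
    d=D[m]; return (o+d*((z-o[2])/d[:,2])[:,None])[:,:2]
def win(shape,c,s):
    m=np.zeros(shape,bool); m[c[1]-s:c[1]+s+1,c[0]-s:c[0]+s+1]=True; return m
E
python3 - <<'E'
from h import *
f=r.grab_frame("top");P,D,o=cloud(f);H=cv2.cvtColor(f["image"],cv2.COLOR_RGB2HSV);sh=P.shape[:2]
h,s,v=[H[...,i].astype(int) for i in range(3)]
col=dict(red=(h<8)|(h>172),blue=(h>100)&(h<130),green=(h>45)&(h<80),yellow=(h>15)&(h<32))
for n,c,w in(("red",(171,172),22),("blue",(241,169),22),("green",(312,170),24),("yellow",(375,165),28)):
    m=win(sh,c,w)&col[n]&(s>120)
    q=atz(D,o,m,.003); 
    print(n,m.sum(),"depth z",np.median(P[m][:,2]).round(4),"bbox mid",((q.min(0)+q.max(0))/2).round(4),"mean",q.mean(0).round(4),"ext",np.ptp(q,axis=0).round(3))
    if n=="yellow":
        c0=np.median(q,0)
        for _ in range(10):
            k=np.linalg.norm(q-c0,axis=1)<.040; c0=q[k].mean(0)
        t=q[~k & (np.linalg.norm(q-c0,axis=1)>.045)].mean(0)-c0
        print(" centre",c0.round(4),"tab dir",np.arctan2(t[1],t[0]).round(3),len(q[~k]))
    if n=="green": print(cv2.minAreaRect(q.astype(np.float32)*1000))
for n,c,w in(("bottle",(339,229),16),("shaker",(408,219),20),("tub",(221,240),18),("jug",(162,241),25),("smalljug",(115,233),19),("glass",(280,224),14),("brush",(347,197),30),("spoon",(215,203),32)):
    z=P[...,2]; m=win(sh,c,w)&(z>.008)&(z<.12)
    p=P[m]; zt=np.percentile(p[:,2],97); k=p[p[:,2]>zt-.008]
    print(n,m.sum(),"top",zt.round(4),"top bbox",k[:,:2].min(0).round(3),k[:,:2].max(0).round(3),"mean",k[:,:2].mean(0).round(4),"all",p[:,:2].min(0).round(3),p[:,:2].max(0).round(3))
a=f["image"][205:275,90:250]; b=f["image"][140:250,260:440]
a=cv2.resize(a,None,fx=4,fy=4,interpolation=cv2.INTER_CUBIC)
cv2.imwrite("pics/c1.png",cv2.cvtColor(a,cv2.COLOR_RGB2BGR))
m=win(sh,(221,240),16)&col["green"]&(s>100);q=atz(D,o,m,.07);print("lid",cv2.minAreaRect(q.astype(np.float32)*1000))
m=win(sh,(411,217),16)&col["blue"]&(s>100);q=atz(D,o,m,.08);print("blue lid",((q.min(0)+q.max(0))/2).round(4),np.ptp(q,axis=0))
m=win(sh,(162,241),25)&col["yellow"]&(s>100)&(P[...,2]>.055);q=P[m][:,:2];c0=np.array(cv2.minEnclosingCircle(q.astype(np.float32))[0]);print("jug rim",len(q),cv2.minEnclosingCircle(q.astype(np.float32)),q.mean(0))
E
```

```text
red 678 depth z 0.0026 bbox mid [0.6241 0.2838] mean [0.6234 0.2836] ext [0.079 0.074]
blue 677 depth z 0.0025 bbox mid [0.6232 0.0989] mean [0.623  0.0996] ext [0.077 0.076]
green 788 depth z 0.0029 bbox mid [ 0.6132 -0.0841] mean [ 0.6136 -0.0849] ext [0.096 0.095]
((614.3757934570312, -84.79319763183594), (74.83367156982422, 75.30765533447266), 24.205299377441406)
yellow 779 depth z 0.0029 bbox mid [ 0.6194 -0.247 ] mean [ 0.6185 -0.2517] ext [0.087 0.1  ]
 centre [ 0.6144 -0.2571] tab dir 0.921 107
bottle 424 top 0.0775 top bbox [ 0.442 -0.142] [ 0.454 -0.13 ] mean [ 0.4479 -0.1351] all [ 0.423 -0.162] [ 0.473 -0.109]
shaker 523 top 0.0827 top bbox [ 0.441 -0.333] [ 0.488 -0.283] mean [ 0.4636 -0.3073] all [ 0.438 -0.333] [ 0.489 -0.28 ]
tub 549 top 0.0735 top bbox [0.408 0.126] [0.46  0.178] mean [0.4332 0.1525] all [0.404 0.123] [0.462 0.182]
jug 416 top 0.0719 top bbox [0.409 0.261] [0.469 0.343] mean [0.4452 0.3088] all [0.405 0.251] [0.469 0.343]
smalljug 266 top 0.0523 top bbox [0.426 0.399] [0.495 0.443] mean [0.4657 0.4216] all [0.423 0.399] [0.497 0.443]
glass 138 top 0.0505 top bbox [ 0.448 -0.011] [0.488 0.028] mean [0.4687 0.0079] all [ 0.448 -0.011] [0.488 0.028]
brush 899 top 0.0618 top bbox [ 0.448 -0.159] [ 0.472 -0.114] mean [ 0.459 -0.135] all [ 0.448 -0.248] [ 0.61  -0.091]
spoon 505 top 0.0722 top bbox [0.442 0.13 ] [0.46  0.178] mean [0.4501 0.1523] all [0.442 0.1  ] [0.562 0.239]
lid ((433.90789794921875, 152.99794006347656), (47.93422317504883, 47.43879699707031), 7.3126397132873535)
blue lid [ 0.4638 -0.3063] [0.04687711 0.05106667]
jug rim 226 ((0.38142526149749756, 0.2098464071750641), 0.1550365537405014) [0.43773336 0.29721663]
```

View pics/c1.png

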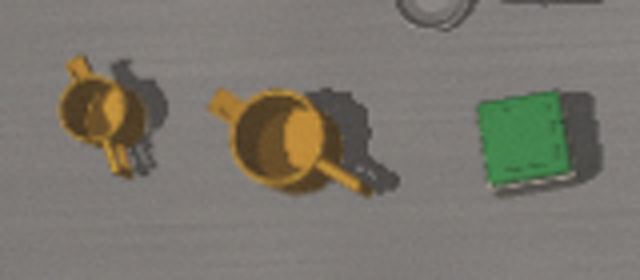

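The crop shows the jug's wide spout at about px (145,231) and its thin handle at about px (182,252), so it points up-left. The jug to its left is clearly the smaller one.

```bash
cat >> h.py <<'E'
def plan(x,y,psi=None,z=None):
    s=r.state(); q=s["ee_rot"]; a=2*np.arctan2(q[1],q[0]); p=np.array(s["tcp_pos"])
    turn=0 if psi is None else a-psi
    b=a-turn; d=np.array([x,y])-p[:2]
    print("t",s["clock"],"tcp",p.round(4),"psi",round(a,3),"turn",round(turn,3),"then dx,dy cm",round(100*(d@[np.cos(b),np.sin(b)]),2),round(100*(d@[np.sin(b),-np.cos(b)]),2),"dz",None if z is None else round(100*(p[2]-z),2),"grip",s["grip_width"],s["finger_force"])
E
python3 - <<'E'
from h import *
f=r.grab_frame("top");P,D,o=cloud(f);H=cv2.cvtColor(f["image"],cv2.COLOR_RGB2HSV);sh=P.shape[:2]
z=P[...,2]
m=win(sh,(162,241),25)&(z>.06)&(z<.085);q=P[m][:,:2]
# ring fit, robust
from scipy.optimize import least_squares
g=least_squares(lambda c:np.linalg.norm(q-c,axis=1)-.0275,[.437,.300],loss="cauchy",f_scale=.0015).x
rr=np.linalg.norm(q-g,axis=1); sp=q[(rr>.034)]
print("jug",g.round(4),len(q),(np.abs(rr-.0275)<.003).sum(),"far",rr.max().round(3))
for p in sp[np.argsort(-np.linalg.norm(sp-g,axis=1))][:40:3]: print((p-g).round(3),round(np.arctan2(*(p-g)[::-1]),3))
d=sp-g; ang=np.arctan2(d[:,1],d[:,0]); print("dir of outside pts",np.unwrap(ang,period=np.pi).mean(), [ (round(float(t),2)) for t in np.percentile(ang,[10,50,90])])
for uv in((147,232),(180,251),(160,240)): print(uv,atz(D,o,win(sh,uv,0),.067).round(4))
for c in((362,196),(330,198)):
    b=win(sh,c,16)&(z>.005)&(z<.04); b[205:]=0; k=P[b]; print("brush",c,len(k),k.min(0).round(3),k.max(0).round(3))
plan(.448,-.1352,None,.19)
E
```

```text
jug [0.439  0.3007] 191 120 far 0.055
[-0.032 -0.045] -2.191
[-0.03  -0.042] -2.179
[-0.025 -0.042] -2.099
[0.028 0.037] 0.92
[0.018 0.041] 1.153
[0.025 0.036] 0.962
[-0.027 -0.035] -2.224
[0.027 0.033] 0.883
[0.018 0.038] 1.135
[0.026 0.032] 0.898
[0.015 0.038] 1.189
[0.015 0.036] 1.164
[-0.024 -0.03 ] -2.248
[-0.02  -0.033] -2.11
dir of outside pts 0.9986483672783153 [-2.18, 0.91, 1.14]
(147, 232) [[0.4572 0.3303]]
(180, 251) [[0.4089 0.2505]]
(160, 240) [[0.4368 0.2986]]
brush (362, 196) 521 [ 0.515 -0.254  0.006] [ 0.578 -0.163  0.025]
brush (330, 198) 250 [ 0.517 -0.168  0.005] [ 0.574 -0.088  0.026]
t 1.1 tcp [ 0.1354 -0.5331  0.4047] psi 0.249 turn 0 then dx,dy cm 40.09 -30.86 dz 21.47 grip 0.08516660833040278 0.0
```

Call:
{"fn": "move_arm", "kwargs": {"series": [[1, [3.08, -2.37, 0.7], 0], [1, [3.08, -2.37, 0.7], 0], [1, [3.08, -2.37, 0.7], 0], [1, [3.08, -2.37, 0.7], 0], [1, [3.08, -2.37, 0.7], 0], [1, [3.08, -2.37, 0.7], 0], [1, [3.08, -2.37, 0.7], 0], [1, [3.08, -2.37, 0.7], 0]]}}

```text
clock: 1.77
tcp_pos: [0.3283, -0.2869, 0.3486]
ee_rot: [0.992, 0.124, 0.0, 0.0]
contact_force: [1.2, -0.6, 0.3]
grip_width: 0.0852
finger_force: 0.0
```

Call:
{"fn": "move_arm", "kwargs": {"series": [[1, [3.08, -2.37, 0.7], 0], [1, [3.08, -2.37, 0.7], 0], [1, [3.08, -2.37, 0.7], 0], [1, [3.08, -2.37, 0.7], 0], [1, [3.08, -2.37, 0.7], 0], [1, [0, 0, 0], 0], [1, [0, 0, 0], 0]]}}

```text
clock: 2.35
tcp_pos: [0.4483, -0.1345, 0.3133]
ee_rot: [0.992, 0.126, -0.0, -0.0]
contact_force: [-0.2, -0.7, -0.4]
grip_width: 0.0856
finger_force: 0.0
```

```bash
python3 -c "
from h import *
plan(.448,-.1352,None,.192)"
```

```text
t 2.35 tcp [ 0.4483 -0.1345  0.3133] psi 0.252 turn 0 then dx,dy cm -0.05 0.06 dz 12.13 grip 0.08562916968546572 0.0
```

Call:
{"fn": "move_arm", "kwargs": {"series": [[1, [0, 0.1, 3.0], 0], [1, [0, 0, 3.0], 0], [1, [0, 0, 3.0], 0], [1, [0, 0, 2.0], 0], [1, [0, 0, 1.1], 0], [1, [0, 0, 0], 0], [0, [0, 0, 0], 0], [0, [0, 0, 0], 0]]}}

```text
clock: 3.02
tcp_pos: [0.4482, -0.1373, 0.1941]
ee_rot: [0.992, 0.124, 0.001, 0.0]
contact_force: [1.0, 1.1, -0.2]
grip_width: 0.0641
finger_force: 0.0
```

Call:
{"fn": "move_arm", "kwargs": {"series": [[0, [0, 0, 0], 0], [0, [0, 0, 0], 0], [0, [0, 0, 0], 0], [0, [0, 0, 0], 0], [0, [0, 0, 0], 0], [0, [0, 0, 0], 0]]}}

```text
clock: 3.52
tcp_pos: [0.4482, -0.1371, 0.1944]
ee_rot: [0.992, 0.124, 0.001, 0.001]
contact_force: [-4.4, -1.1, 11.3]
grip_width: 0.0506
finger_force: 61.4
```

```bash
python3 -c "
from h import *
plan(.6238,.2838,None,.195)"
```

```text
t 3.5167 tcp [ 0.4482 -0.1371  0.1944] psi 0.249 turn 0 then dx,dy cm 27.39 -36.47 dz -0.06 grip 0.05058640747199848 61.40175774693489
```

Call:
{"fn": "move_arm", "kwargs": {"series": [[0, [0, 0, -2.5], 0], [0, [0, 0, -4.0], 0], [0, [0, 0, -4.0], 0], [0, [2.28, -3.04, -0.5], 0], [0, [2.28, -3.04, 0], 0], [0, [2.28, -3.04, 0], 0], [0, [2.28, -3.04, 0], 0], [0, [2.28, -3.04, 0], 0]]}}

```text
clock: 4.18
tcp_pos: [0.5212, 0.0404, 0.3039]
ee_rot: [0.992, 0.124, 0.001, 0.0]
contact_force: [0.3, -0.0, -1.3]
grip_width: 0.0507
finger_force: 63.2
```

Call:
{"fn": "move_arm", "kwargs": {"series": [[0, [2.28, -3.04, 0], 0], [0, [2.28, -3.04, 0], 0], [0, [2.28, -3.04, 0], 0], [0, [2.28, -3.04, 0], 0], [0, [2.28, -3.04, 0], 0], [0, [2.28, -3.04, 0], 0], [0, [2.28, -3.04, 0], 0], [0, [0, 0, 0], 0]]}}

```text
clock: 4.85
tcp_pos: [0.6236, 0.2894, 0.3028]
ee_rot: [0.992, 0.126, 0.001, -0.001]
contact_force: [-0.8, -0.6, -0.5]
grip_width: 0.0501
finger_force: 63.1
```

Call:
{"fn": "move_arm", "kwargs": {"series": [[0, [0, 0, 0], 0], [0, [0, 0, 0], 0]]}}

```text
clock: 5.02
tcp_pos: [0.623, 0.2838, 0.303]
ee_rot: [0.992, 0.124, 0.0, 0.0]
contact_force: [0.5, -1.3, -0.3]
grip_width: 0.0503
finger_force: 63.1
```

```bash
python3 -c "
from h import *
plan(.6238,.2838,None,.198)"
```

```text
t 5.0167 tcp [0.623  0.2838 0.303 ] psi 0.249 turn 0 then dx,dy cm 0.08 0.02 dz 10.5 grip 0.050341490886572096 63.13282005954534
```

Call:
{"fn": "move_arm", "kwargs": {"series": [[0, [0, 0, 3.0], 0], [0, [0.1, 0, 3.0], 0], [0, [0, 0, 2.5], 0], [0, [0, 0, 1.2], 0], [0, [0, 0, 0.4], 0], [0, [0, 0, 0.2], 0], [0, [0, 0, 0], 0], [0, [0, 0, 0], 0]]}}

```text
clock: 5.68
tcp_pos: [0.6246, 0.2843, 0.2016]
ee_rot: [0.992, 0.124, 0.001, -0.0]
contact_force: [0.0, -0.5, -1.0]
grip_width: 0.0502
finger_force: 63.1
```

Call:
{"fn": "move_arm", "kwargs": {"series": [[0, [0, 0, 0.2], 0], [0, [0, 0, 0.1], 0], [0, [0, 0, 0], 0], [0, [0, 0, 0], 0]]}}

```text
clock: 6.02
tcp_pos: [0.6243, 0.2844, 0.1975]
ee_rot: [0.992, 0.124, 0.001, -0.0]
contact_force: [-0.5, -0.9, 4.3]
grip_width: 0.0502
finger_force: 63.6
```

Call:
{"fn": "move_arm", "kwargs": {"series": [[0.6, [0, 0, 0], 0], [0.8, [0, 0, 0], 0], [1, [0, 0, 0], 0], [1, [0, 0, 0], 0], [1, [0, 0, -2.0], 0], [1, [0, 0, -3.5], 0], [1, [0, 0, -4.0], 0], [1, [0, 0, -2.0], 0]]}}

```text
clock: 6.68
tcp_pos: [0.6244, 0.2844, 0.3165]
ee_rot: [0.992, 0.124, 0.002, -0.001]
contact_force: [0.3, 0.5, 0.8]
grip_width: 0.0853
finger_force: 0.0
```

```bash
python3 -c "
from h import *
plan(.4638,-.307,None,.195)
f=r.grab_frame('side');cv2.imwrite('pics/s2.png',cv2.cvtColor(f['image'],cv2.COLOR_RGB2BGR))"
```

```text
t 6.6833 tcp [0.6244 0.2844 0.3165] psi 0.249 turn 0 then dx,dy cm -30.13 53.37 dz 12.15 grip 0.08529794521718438 0.0
```

View pics/s2.png

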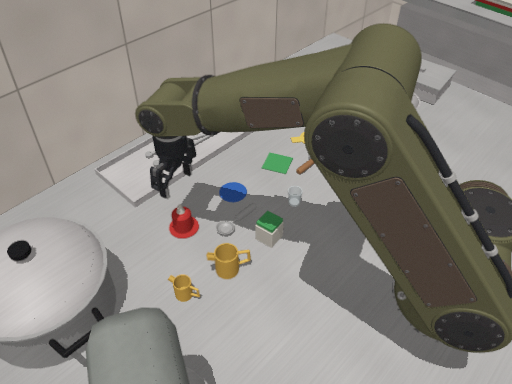

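The bottle stands upright in the middle of the red mat at (182,219). Next is the shaker.

Call:
{"fn": "move_arm", "kwargs": {"series": [[1, [-1.88, 3.34, 0], 0], [1, [-1.88, 3.34, 0], 0], [1, [-1.88, 3.34, 0], 0], [1, [-1.88, 3.34, 0], 0], [1, [-1.88, 3.34, 0], 0], [1, [-1.88, 3.34, 0], 0], [1, [-1.88, 3.34, 0], 0], [1, [-1.88, 3.34, 0], 0]]}}

```text
clock: 7.4
tcp_pos: [0.5433, -0.0132, 0.3114]
ee_rot: [0.992, 0.124, -0.0, -0.0]
contact_force: [1.5, -1.3, 0.5]
grip_width: 0.0855
finger_force: 0.0
```

Call:
{"fn": "move_arm", "kwargs": {"series": [[1, [-1.88, 3.34, 0], 0], [1, [-1.88, 3.34, 0], 0], [1, [-1.88, 3.34, 0], 0], [1, [-1.88, 3.34, 0], 0], [1, [-1.88, 3.34, 0], 0], [1, [-1.88, 3.34, 0], 0], [1, [-1.88, 3.34, 0], 0], [1, [-1.88, 3.34, 0], 0]]}}

```text
clock: 8.07
tcp_pos: [0.4633, -0.3093, 0.3115]
ee_rot: [0.992, 0.124, -0.0, -0.0]
contact_force: [0.9, -0.4, 0.5]
grip_width: 0.0856
finger_force: 0.0
```

Call:
{"fn": "move_arm", "kwargs": {"series": [[1, [0, 0, 0], 0], [1, [0, 0, 0], 0]]}}

```text
clock: 8.23
tcp_pos: [0.4635, -0.3092, 0.3111]
ee_rot: [0.992, 0.123, -0.0, -0.0]
contact_force: [1.2, 0.4, 0.0]
grip_width: 0.0855
finger_force: 0.0
```

```bash
python3 -c "
from h import *
plan(.4638,-.307,None,.195)"
```

```text
t 8.2333 tcp [ 0.4635 -0.3092  0.3111] psi 0.246 turn 0 then dx,dy cm 0.09 -0.2 dz 11.61 grip 0.08547591027460921 0.0
```

Call:
{"fn": "move_arm", "kwargs": {"series": [[1, [0.1, -0.2, 3.0], 0], [1, [0, 0, 3.0], 0], [1, [0, 0, 3.0], 0], [1, [0, 0, 2.0], 0], [1, [0, 0, 1.0], 0], [1, [0, 0, 0], 0], [0, [0, 0, 0], 0], [0, [0, 0, 0], 0]]}}

```text
clock: 8.9
tcp_pos: [0.4652, -0.3054, 0.1932]
ee_rot: [0.992, 0.124, 0.001, 0.001]
contact_force: [-0.7, -0.5, 0.1]
grip_width: 0.0636
finger_force: 0.0
```

Call:
{"fn": "move_arm", "kwargs": {"series": [[0, [0, 0, 0], 0], [0, [0, 0, 0], 0], [0, [0, 0, 0], 0], [0, [0, 0, 0], 0], [0, [0, 0, 0], 0], [0, [0, 0, 0], 0]]}}

```text
clock: 9.4
tcp_pos: [0.4652, -0.3057, 0.1937]
ee_rot: [0.992, 0.124, 0.001, 0.001]
contact_force: [-0.5, 0.1, 7.1]
grip_width: 0.0526
finger_force: 60.8
```

```bash
python3 -c "
from h import *
plan(.6231,.0995,None,.195)"
```

```text
t 9.4 tcp [ 0.4652 -0.3057  0.1937] psi 0.249 turn 0 then dx,dy cm 25.28 -35.39 dz -0.13 grip 0.05255634866348875 60.781484842300415
```

Call:
{"fn": "move_arm", "kwargs": {"series": [[0, [0, 0, -2.5], 0], [0, [0, 0, -4.0], 0], [0, [0, 0, -4.0], 0], [0, [2.12, -2.95, -0.5], 0], [0, [2.12, -2.95, 0], 0], [0, [2.12, -2.95, 0], 0], [0, [2.12, -2.95, 0], 0], [0, [2.12, -2.95, 0], 0]]}}

```text
clock: 10.07
tcp_pos: [0.5313, -0.1347, 0.3028]
ee_rot: [0.992, 0.124, 0.001, 0.0]
contact_force: [0.6, -0.4, -1.8]
grip_width: 0.0525
finger_force: 62.5
```

Call:
{"fn": "move_arm", "kwargs": {"series": [[0, [2.12, -2.95, 0], 0], [0, [2.12, -2.95, 0], 0], [0, [2.12, -2.95, 0], 0], [0, [2.12, -2.95, 0], 0], [0, [2.12, -2.95, 0], 0], [0, [2.12, -2.95, 0], 0], [0, [2.12, -2.95, 0], 0], [0, [0, 0, 0], 0]]}}

```text
clock: 10.73
tcp_pos: [0.6249, 0.1056, 0.3025]
ee_rot: [0.992, 0.126, 0.001, -0.001]
contact_force: [-1.6, -0.6, -2.0]
grip_width: 0.0527
finger_force: 62.5
```

Call:
{"fn": "move_arm", "kwargs": {"series": [[0, [0, 0, 0], 0], [0, [0, 0, 0], 0]]}}

```text
clock: 10.9
tcp_pos: [0.6239, 0.1001, 0.3021]
ee_rot: [0.992, 0.124, 0.0, 0.0]
contact_force: [-1.0, -0.5, -2.0]
grip_width: 0.0528
finger_force: 62.5
```

```bash
python3 -c "
from h import *
plan(.6231+.0016,.0995+.0004,None,.197)"
```

```text
t 10.9 tcp [0.6239 0.1001 0.3021] psi 0.249 turn 0 then dx,dy cm 0.07 0.04 dz 10.51 grip 0.05283773239569469 62.536561489105225
```

Call:
{"fn": "move_arm", "kwargs": {"series": [[0, [0, 0, 3.0], 0], [0, [0.1, 0, 3.0], 0], [0, [0, 0, 2.5], 0], [0, [0, 0, 1.3], 0], [0, [0, 0, 0.4], 0], [0, [0, 0, 0.2], 0], [0, [0, 0, 0.1], 0], [0, [0, 0, 0], 0]]}}

```text
clock: 11.57
tcp_pos: [0.6254, 0.1004, 0.1982]
ee_rot: [0.992, 0.124, 0.001, 0.0]
contact_force: [0.0, 0.3, -1.9]
grip_width: 0.0529
finger_force: 62.5
```

Call:
{"fn": "move_arm", "kwargs": {"series": [[0, [0, 0, 0], 0]]}}

```text
clock: 11.65
tcp_pos: [0.6254, 0.1005, 0.1981]
ee_rot: [0.992, 0.124, 0.001, 0.0]
contact_force: [-0.4, 0.3, -3.0]
grip_width: 0.0528
finger_force: 62.5
```

Call:
{"fn": "move_arm", "kwargs": {"series": [[0, [0, 0, 0.15], 0], [0, [0, 0, 0.05], 0], [0, [0, 0, 0], 0]]}}

```text
clock: 11.9
tcp_pos: [0.6254, 0.1006, 0.1967]
ee_rot: [0.992, 0.124, 0.001, 0.0]
contact_force: [-5.2, -1.0, 12.0]
grip_width: 0.053
finger_force: 64.1
```

Contact with the mat. I release, rise, and move on to the tub.

Call:
{"fn": "move_arm", "kwargs": {"series": [[0.6, [0, 0, 0], 0], [0.8, [0, 0, 0], 0], [1, [0, 0, 0], 0], [1, [0, 0, 0], 0], [1, [0, 0, -2.0], 0.12], [1, [0, 0, -3.5], 0], [1, [0, 0, -4.0], 0], [1, [0, 0, -2.0], 0]]}}

```text
clock: 12.57
tcp_pos: [0.6254, 0.1006, 0.3144]
ee_rot: [0.998, 0.064, 0.002, -0.0]
contact_force: [1.6, -0.3, 0.8]
grip_width: 0.0853
finger_force: 0.0
```

```bash
python3 -c "
from h import *
plan(.4335,.1527,.128,.19)"
```

```text
t 12.5667 tcp [0.6254 0.1006 0.3144] psi 0.129 turn 0.001 then dx,dy cm -18.37 -7.62 dz 12.44 grip 0.08531147070448278 0.0
```

Call:
{"fn": "move_arm", "kwargs": {"series": [[1, [-3.06, -1.27, 0], 0], [1, [-3.06, -1.27, 0], 0], [1, [-3.06, -1.27, 0], 0], [1, [-3.06, -1.27, 0], 0], [1, [-3.06, -1.27, 0], 0], [1, [-3.06, -1.27, 0], 0], [1, [0, 0, 0], 0], [1, [0, 0, 0], 0]]}}

```text
clock: 13.23
tcp_pos: [0.4324, 0.1529, 0.3102]
ee_rot: [0.998, 0.065, 0.001, -0.0]
contact_force: [0.5, -0.3, 0.4]
grip_width: 0.0853
finger_force: 0.0
```

```bash
python3 -c "
from h import *
plan(.4335,.1527,.128,.19)"
```

```text
t 13.2333 tcp [0.4324 0.1529 0.3102] psi 0.13 turn 0.002 then dx,dy cm 0.1 0.04 dz 12.02 grip 0.08532611236431496 0.0
```

Call:
{"fn": "move_arm", "kwargs": {"series": [[1, [0.1, 0, 3.0], 0], [1, [0, 0, 3.0], 0], [1, [0, 0, 3.0], 0], [1, [0, 0, 2.0], 0], [1, [0, 0, 1.0], 0], [1, [0, 0, 0], 0], [0, [0, 0, 0], 0], [0, [0, 0, 0], 0]]}}

```text
clock: 13.9
tcp_pos: [0.4349, 0.1527, 0.1909]
ee_rot: [0.998, 0.064, 0.001, -0.0]
contact_force: [0.5, 0.1, 0.3]
grip_width: 0.0639
finger_force: 0.0
```

Call:
{"fn": "move_arm", "kwargs": {"series": [[0, [0, 0, 0], 0], [0, [0, 0, 0], 0], [0, [0, 0, 0], 0], [0, [0, 0, 0], 0], [0, [0, 0, 0], 0], [0, [0, 0, 0], 0]]}}

```text
clock: 14.4
tcp_pos: [0.4348, 0.1527, 0.1912]
ee_rot: [0.998, 0.064, 0.001, -0.0]
contact_force: [-0.1, -0.2, 7.4]
grip_width: 0.0536
finger_force: 63.7
```

```bash
python3 -c "
from h import *
plan(.4335,.1527,None,.19)
plan(.614,-.0848,None,.195)
plan(.614,-.0848,.4225,.195)"
```

```text
t 14.4 tcp [0.4348 0.1527 0.1912] psi 0.129 turn 0 then dx,dy cm -0.13 -0.01 dz 0.12 grip 0.05358635078873368 63.70874047279358
t 14.4 tcp [0.4348 0.1527 0.1912] psi 0.129 turn 0 then dx,dy cm 14.72 25.86 dz -0.38 grip 0.05358635078873368 63.70874047279358
t 14.4 tcp [0.4348 0.1527 0.1912] psi 0.129 turn -0.294 then dx,dy cm 6.61 29.01 dz -0.38 grip 0.05358635078873368 63.70874047279358
```

Call:
{"fn": "move_arm", "kwargs": {"series": [[0, [0, 0, -2.5], 0], [0, [0, 0, -4.0], 0], [0, [0, 0, -4.0], 0], [0, [1.86, 3.23, -0.5], 0], [0, [1.86, 3.23, 0], 0], [0, [1.86, 3.23, 0], 0], [0, [1.86, 3.23, 0], 0], [0, [1.86, 3.23, 0], 0]]}}

```text
clock: 15.07
tcp_pos: [0.5479, 0.0028, 0.3007]
ee_rot: [0.998, 0.064, 0.001, 0.0]
contact_force: [1.3, 0.6, -1.9]
grip_width: 0.0534
finger_force: 64.3
```

Call:
{"fn": "move_arm", "kwargs": {"series": [[0, [1.86, 3.23, 0], 0], [0, [1.86, 3.23, 0], 0], [0, [1.86, 3.23, 0], 0], [0, [0, 0, 0], 0], [0, [0, 0, 0], 0], [0, [0, 0, 0], 0]]}}

```text
clock: 15.57
tcp_pos: [0.6147, -0.0843, 0.2999]
ee_rot: [0.998, 0.064, -0.0, -0.0]
contact_force: [-0.0, -0.3, -1.6]
grip_width: 0.0535
finger_force: 64.1
```

```bash
python3 -c "
from h import *
plan(.6153,-.0847,None,.1945)"
```

```text
t 15.5667 tcp [ 0.6147 -0.0843  0.2999] psi 0.129 turn 0 then dx,dy cm 0.06 0.05 dz 10.54 grip 0.05353676242152042 64.09646987915039
```

Call:
{"fn": "move_arm", "kwargs": {"series": [[0, [0, 0, 3.0], 0], [0, [0, 0.05, 3.0], 0], [0, [0, 0, 2.5], 0], [0, [0, 0, 1.4], 0], [0, [0, 0, 0.4], 0], [0, [0, 0, 0.2], 0], [0, [0, 0, 0.1], 0], [0, [0, 0, 0], 0]]}}

```text
clock: 16.23
tcp_pos: [0.6154, -0.0849, 0.1952]
ee_rot: [0.998, 0.064, 0.001, 0.0]
contact_force: [0.7, 0.9, -1.6]
grip_width: 0.0533
finger_force: 64.3
```

Call:
{"fn": "move_arm", "kwargs": {"series": [[0, [0, 0, 0.12], 0], [0, [0, 0, 0], 0], [0, [0, 0, 0], 0]]}}

```text
clock: 16.48
tcp_pos: [0.6154, -0.085, 0.1942]
ee_rot: [0.998, 0.064, 0.001, 0.0]
contact_force: [-1.5, 0.1, 5.5]
grip_width: 0.0531
finger_force: 64.9
```

Call:
{"fn": "move_arm", "kwargs": {"series": [[0.6, [0, 0, 0], 0], [0.8, [0, 0, 0], 0], [1, [0, 0, 0], 0], [1, [0, 0, 0], 0], [1, [0, 0, -2.0], 0], [1, [0, 0, -3.5], 0], [1, [0, 0, -4.0], 0], [1, [0, 0, -2.0], 0]]}}

```text
clock: 17.15
tcp_pos: [0.6153, -0.0851, 0.3123]
ee_rot: [0.998, 0.064, 0.002, 0.001]
contact_force: [0.7, -0.6, 1.0]
grip_width: 0.0853
finger_force: 0.0
```

Call:
{"fn": "move_arm", "kwargs": {"series": [[1, [0, 0, 0], -0.124], [1, [0, 0, 0], -0.124], [1, [0, 0, 0], -0.124], [1, [0, 0, 0], -0.124], [1, [0, 0, 0], -0.124], [1, [0, 0, 0], -0.124], [1, [0, 0, 0], -0.124], [1, [0, 0, 0], 0]]}}

```text
clock: 17.82
tcp_pos: [0.615, -0.085, 0.3076]
ee_rot: [0.877, 0.481, 0.0, 0.0]
contact_force: [-0.1, 1.1, 0.2]
grip_width: 0.0853
finger_force: 0.0
```

```bash
python3 -c "
from h import *
plan(.4385,.3003,1.0,.19)"
```

```text
t 17.8167 tcp [ 0.615  -0.085   0.3076] psi 1.003 turn 0.003 then dx,dy cm 22.89 -35.67 dz 11.76 grip 0.08525340155117683 0.0
```

Call:
{"fn": "move_arm", "kwargs": {"series": [[1, [2.08, -3.24, 0], 0], [1, [2.08, -3.24, 0], 0], [1, [2.08, -3.24, 0], 0], [1, [2.08, -3.24, 0], 0], [1, [2.08, -3.24, 0], 0], [1, [2.08, -3.24, 0], 0], [1, [2.08, -3.24, 0], 0], [1, [2.08, -3.24, 0], 0]]}}

```text
clock: 18.48
tcp_pos: [0.4866, 0.1969, 0.3078]
ee_rot: [0.88, 0.476, 0.0, 0.0]
contact_force: [1.2, 0.4, -0.4]
grip_width: 0.0857
finger_force: 0.0
```

Call:
{"fn": "move_arm", "kwargs": {"series": [[1, [2.08, -3.24, 0], 0], [1, [2.08, -3.24, 0], 0], [1, [2.08, -3.24, 0], 0], [1, [0, 0, 0], 0], [1, [0, 0, 0], 0], [1, [0, 0, 0], 0]]}}

```text
clock: 18.98
tcp_pos: [0.4401, 0.3004, 0.3075]
ee_rot: [0.879, 0.477, 0.0, 0.0]
contact_force: [0.5, -0.9, -0.4]
grip_width: 0.0857
finger_force: 0.0
```

Run:
```python
from h import *
from scipy.optimize import least_squares
plan(.4385,.3003,1.0,.19)
f=r.grab_frame("side");P,D,o=cloud(f);z=P[...,2]
print([(round(q["conf"],2),q["extent"]) for q in r.outline_of(f,"jug_centre")][:3])
d=np.hypot(P[...,0]-.4385,P[...,1]-.3003)
q=P[(d<.062)&(z>.064)&(z<.08)][:,:2]
if len(q)>20:
    g=least_squares(lambda c:np.linalg.norm(q-c,axis=1)-.0275,[.4385,.3003],loss="cauchy",f_scale=.0015).x
    rr=np.linalg.norm(q-g,axis=1);s=(q-g)[rr>.038];a=np.arctan2(s[:,1],s[:,0]);print(len(q),g.round(4),"spout",a[a>0].mean(),"handle",a[a<0].mean(),len(a))
cv2.imwrite("pics/s3.png",cv2.cvtColor(cv2.resize(f["image"][120:320,150:380],None,fx=3,fy=3),cv2.COLOR_RGB2BGR))
```

```text
t 18.9833 tcp [0.4401 0.3004 0.3075] psi 0.995 turn -0.005 then dx,dy cm -0.1 -0.13 dz 11.75 grip 0.08573617036907785 0.0
[(0.95, [208.3, 244.0, 252.7, 278.5])]
160 [0.4403 0.3021] spout 1.0215538561665942 handle -2.1428908945921776 29
```

View pics/s3.png

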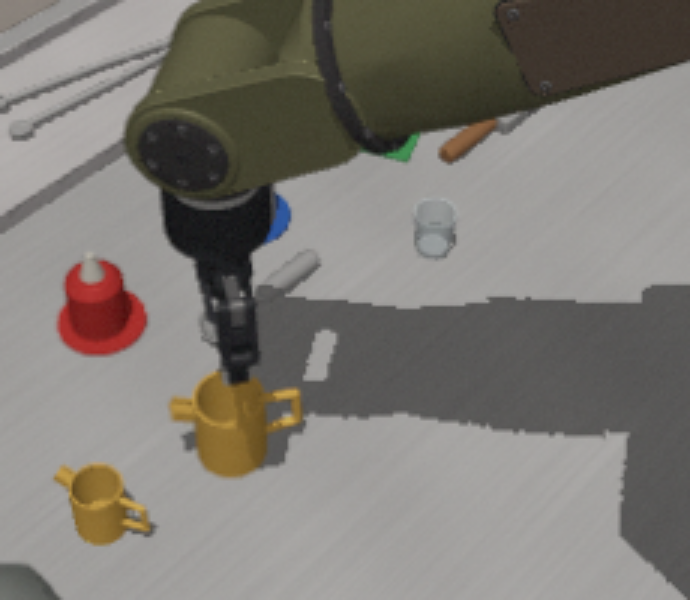

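The crop shows the gripper over the large jug, with the spout on the left at (182,408) and the handle on the right. The small look-alike is well clear.

Call:
{"fn": "move_arm", "kwargs": {"series": [[1, [0, 0, 3.0], -0.015], [1, [0, 0, 3.0], 0], [1, [0, 0, 3.0], 0], [1, [0, 0, 1.7], 0], [1, [0, 0, 0.8], 0], [1, [0, 0, 0], 0], [0, [0, 0, 0], 0], [0, [0, 0, 0], 0]]}}

```text
clock: 19.75
tcp_pos: [0.4406, 0.3006, 0.1939]
ee_rot: [0.875, 0.484, 0.001, -0.0]
contact_force: [0.5, 0.7, 0.4]
grip_width: 0.0642
finger_force: 0.0
```

Call:
{"fn": "move_arm", "kwargs": {"series": [[0, [0, 0, 0], 0], [0, [0, 0, 0], 0], [0, [0, 0, 0], 0], [0, [0, 0, 0], 0], [0, [0, 0, 0], 0], [0, [0, 0, 0], 0]]}}

```text
clock: 20.25
tcp_pos: [0.4405, 0.3007, 0.1944]
ee_rot: [0.875, 0.484, 0.001, 0.0]
contact_force: [0.0, -2.8, 7.9]
grip_width: 0.0579
finger_force: 64.4
```

```bash
python3 -c "
from h import *
plan(.4393,.301,None,.19)
plan(.6144,-.2571,.921,.195)"
```

```text
t 20.25 tcp [0.4405 0.3007 0.1944] psi 1.012 turn 0 then dx,dy cm -0.04 -0.12 dz 0.44 grip 0.05788099354009196 64.35280032455921
t 20.25 tcp [0.4405 0.3007 0.1944] psi 1.012 turn 0.091 then dx,dy cm -33.89 47.59 dz -0.06 grip 0.05788099354009196 64.35280032455921
```

Call:
{"fn": "move_arm", "kwargs": {"series": [[0, [0, 0, -2.5], 0], [0, [0, 0, -4.0], 0.045], [0, [0, 0, -4.0], 0.045], [0, [0, 0, -1.0], 0], [0, [-2.12, 2.98, 0], 0], [0, [-2.12, 2.98, 0], 0], [0, [-2.12, 2.98, 0], 0], [0, [-2.12, 2.98, 0], 0]]}}

```text
clock: 20.92
tcp_pos: [0.4837, 0.1595, 0.3081]
ee_rot: [0.895, 0.445, 0.001, 0.0]
contact_force: [1.0, -0.1, -2.5]
grip_width: 0.0577
finger_force: 65.7
```

Call:
{"fn": "move_arm", "kwargs": {"series": [[0, [-2.12, 2.98, 0], 0], [0, [-2.12, 2.98, 0], 0], [0, [-2.12, 2.98, 0], 0], [0, [-2.12, 2.98, 0], 0], [0, [-2.12, 2.98, 0], 0], [0, [-2.12, 2.98, 0], 0], [0, [-2.12, 2.98, 0], 0], [0, [-2.12, 2.98, 0], 0]]}}

```text
clock: 21.58
tcp_pos: [0.5712, -0.12, 0.308]
ee_rot: [0.896, 0.445, 0.0, 0.0]
contact_force: [0.3, -0.2, -2.9]
grip_width: 0.0575
finger_force: 65.7
```

Call:
{"fn": "move_arm", "kwargs": {"series": [[0, [-2.12, 2.98, 0], 0], [0, [-2.12, 2.98, 0], 0], [0, [-2.12, 2.98, 0], 0], [0, [-2.12, 2.98, 0], 0], [0, [0, 0, 0], 0], [0, [0, 0, 0], 0], [0, [0, 0, 0], 0]]}}

```text
clock: 22.17
tcp_pos: [0.6146, -0.2575, 0.3073]
ee_rot: [0.896, 0.445, -0.0, -0.0]
contact_force: [-1.0, 0.4, -2.9]
grip_width: 0.0579
finger_force: 65.9
```

Run:
```python
from h import *
plan(.6144,-.2571,.921,.1975)
f=r.grab_frame("side");P,D,o=cloud(f);H=cv2.cvtColor(f["image"],cv2.COLOR_RGB2HSV)
cv2.imwrite("pics/s4.png",cv2.cvtColor(cv2.resize(f["image"][40:260,170:400],None,fx=2.7,fy=2.7),cv2.COLOR_RGB2BGR))
```

```text
t 22.1667 tcp [ 0.6146 -0.2575  0.3073] psi 0.922 turn 0.001 then dx,dy cm 0.02 -0.04 dz 10.98 grip 0.057851347682093934 65.8944571763277
```

View pics/s4.png

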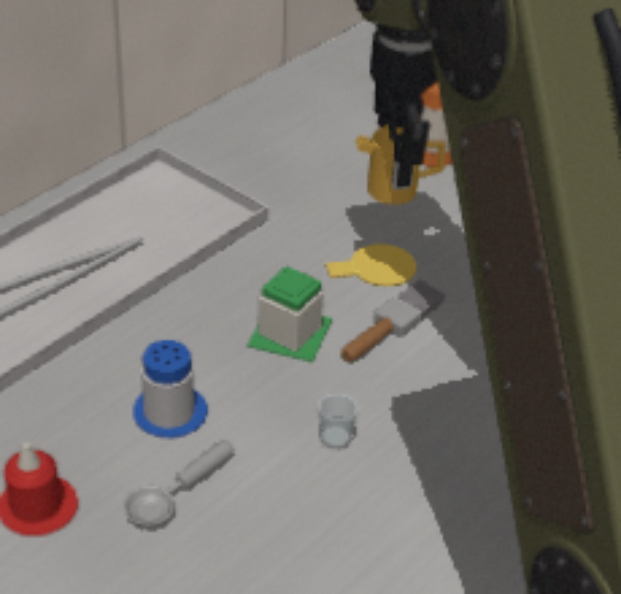

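The bottle, shaker and tub stand on their mats and the glass is untouched. The jug hangs above the yellow mat with its spout on the tab's side. I lower it now.

Call:
{"fn": "move_arm", "kwargs": {"series": [[0, [0, 0, 3.0], 0], [0, [0, 0, 3.0], 0], [0, [0, 0, 2.5], 0], [0, [0, 0, 1.5], 0], [0, [0, 0, 0.5], 0], [0, [0, 0, 0.2], 0], [0, [0, 0, 0.1], 0], [0, [0, 0, 0], 0]]}}

```text
clock: 22.88
tcp_pos: [0.6152, -0.2577, 0.2011]
ee_rot: [0.896, 0.445, 0.001, 0.001]
contact_force: [0.3, 0.8, -2.4]
grip_width: 0.0577
finger_force: 65.9
```

Call:
{"fn": "move_arm", "kwargs": {"series": [[0, [0, 0, 0.25], 0], [0, [0, 0, 0.1], 0], [0, [0, 0, 0.05], 0], [0, [0, 0, 0], 0]]}}

```text
clock: 23.22
tcp_pos: [0.6151, -0.2579, 0.1974]
ee_rot: [0.896, 0.445, 0.001, 0.001]
contact_force: [-4.9, 2.2, 10.1]
grip_width: 0.058
finger_force: 66.9
```

Contact. I release with a modest opening, rise, and back off for the view.

Call:
{"fn": "move_arm", "kwargs": {"series": [[0.75, [0, 0, 0], 0], [0.82, [0, 0, 0], 0], [0.82, [0, 0, 0], 0], [0.82, [0, 0, 0], 0], [0.82, [0, 0, -2.0], 0], [0.82, [0, 0, -3.5], 0], [0.82, [0, 0, -4.0], 0], [0.82, [0, 0, -4.0], 0]]}}

```text
clock: 23.88
tcp_pos: [0.6146, -0.2577, 0.3317]
ee_rot: [0.896, 0.445, -0.0, -0.0]
contact_force: [0.5, -0.3, -0.5]
grip_width: 0.07
finger_force: 0.0
```

Call:
{"fn": "move_arm", "kwargs": {"series": [[1, [-3, 0.5, -1], 0], [1, [-3, 0.5, -1], 0], [1, [-3, 0.5, -1], 0], [1, [-3, 0.5, -1], 0], [1, [-3, 0.5, -1], 0], [1, [-3, 0.5, -1], 0], [1, [-3, 0.5, -1], 0], [1, [0, 0, 0], 0]]}}

```text
clock: 24.55
tcp_pos: [0.5129, -0.4504, 0.4025]
ee_rot: [0.897, 0.443, 0.0, 0.002]
contact_force: [0.2, 0.2, -0.4]
grip_width: 0.0857
finger_force: 0.0
```

Run:
```python
from h import *
from scipy.optimize import least_squares
s=r.state();print(s["clock"],s["tcp_pos"],s["contact_force"],s["joint_vel"].round(3) if hasattr(s["joint_vel"],"round") else "")
for n in("top","side"):
    f=r.grab_frame(n);P,D,o=cloud(f);z=P[...,2];H=cv2.cvtColor(f["image"],cv2.COLOR_RGB2HSV)
    def near(x,y,R,lo,hi): return P[(np.hypot(P[...,0]-x,P[...,1]-y)<R)&(z>lo)&(z<hi)]
    for t,x,y,lo,hi in(("bottle",.6238,.2838,.02,.095),("shaker",.6231,.0995,.076,.095),("tub",.614,-.0848,.066,.085),("glass",.4687,.0079,.03,.06)):
        p=near(x,y,.05,lo,hi)
        if len(p): print(n,t,len(p),"mid",((p.min(0)+p.max(0))/2)[:2].round(4),"want",x,y,"ext",np.ptp(p,axis=0).round(3))
    q=near(.6144,-.2571,.065,.064,.085)[:,:2]
    if len(q)>20:
        g=least_squares(lambda c:np.linalg.norm(q-c,axis=1)-.0275,[.6144,-.2571],loss="cauchy",f_scale=.0015).x
        d=q-g;rr=np.linalg.norm(d,axis=1);k=d[rr>.035];a=np.arctan2(k[:,1],k[:,0]);print(n,"jug",g.round(4),"spout",a[a>0].mean(),"handle",a[a<0].mean()+np.pi,len(a))
    cv2.imwrite(f"pics/{n}5.png",cv2.cvtColor(f["image"],cv2.COLOR_RGB2BGR))
```

```text
24.55 [ 0.51294235 -0.45042577  0.40250828] [ 0.17806225  0.17739759 -0.3650848 ] [ 0.072 -0.004  0.056  0.016 -0.038  0.068]
top bottle 400 mid [0.6249 0.2849] want 0.6238 0.2838 ext [0.051 0.05  0.066]
top shaker 314 mid [0.6233 0.1002] want 0.6231 0.0995 ext [0.049 0.049 0.012]
top tub 397 mid [ 0.6155 -0.0833] want 0.614 -0.0848 ext [0.054 0.055 0.012]
top glass 98 mid [0.4675 0.0086] want 0.4687 0.0079 ext [0.04  0.04  0.022]
top jug [ 0.6142 -0.2556] spout 0.9267995181733055 handle 0.9297912315806389 50
side bottle 387 mid [0.624  0.2865] want 0.6238 0.2838 ext [0.051 0.05  0.069]
side shaker 195 mid [0.6233 0.1018] want 0.6231 0.0995 ext [0.052 0.049 0.012]
side tub 205 mid [ 0.6127 -0.0829] want 0.614 -0.0848 ext [0.056 0.054 0.013]
side glass 149 mid [0.469  0.0093] want 0.4687 0.0079 ext [0.043 0.042 0.022]
side jug [ 0.6149 -0.2569] spout 0.9293299743574951 handle 0.8966838681938425 29
```

View pics/top5.png

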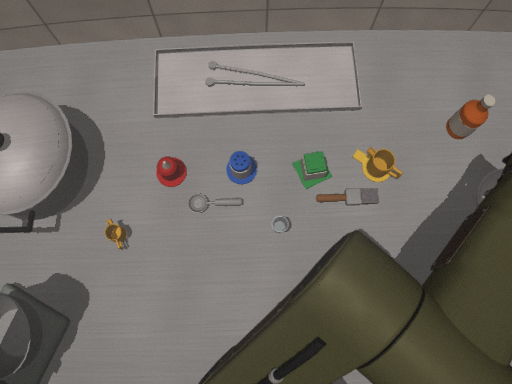

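View pics/side5.png

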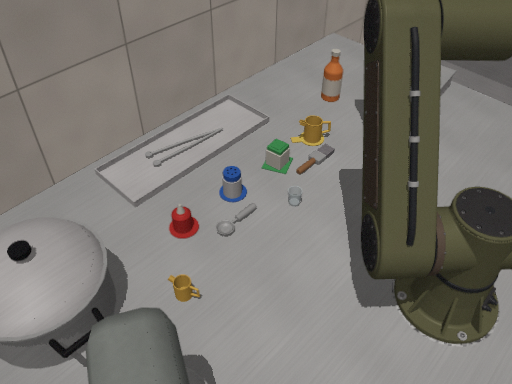

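The bottle (171,170), shaker (241,167), tub (314,167) and jug (380,163) all stand upright and centred to within about 2 mm. The jug's spout lies over the yellow tab, and the glass is unmoved at (280,224).

```bash
python3 -c "
from bench import r
print(r.sign_off())"
```

```text
the job is handed in; nothing more can be done
None
```

The job is handed in at about 25 s: final images show the bottle, shaker, tub and jug upright within about 3 mm of their mat centres, the jug's spout over the yellow tab, and the glass where it was.

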